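Prime the air hammer's lubricator

ROBOT

A 6-joint arm with a two-finger parallel gripper is mounted at the origin on the work surface. World frame = base frame: x ahead of the robot, y to its left, z up, the work surface at z = 0. Lengths are in m, angles in rad, forces in N, time in s.
With the tool pointing down it reaches from about 0.3 to 0.875 m from the base axis. Payload 6.4 kg.
Tool frame: the origin (TCP) lies midway between the tips of the shut fingers; the grasp point (between the pads) lies ctrl.grip_depth behind it (ctrl.grip_depth is the distance from the TCP to the grasp point, in m); x points along the fingers, y is the direction in which the jaws open and shut, and the axes are right-handed (so a half turn about x gives the same grasp; the last joint's range is limited). The gripper opens to 85 mm and grips with 20 to 120 N. Pads are 22 mm wide; open, the fingers measure 114 mm over their backs; the gripper's body (76 mm by 85 mm) begins 54 mm behind the grasp point. The pads swing forward as they close: fully open they stand 13 mm farther back than shut.
Start: joints at [-1.308, 0.181, 1.607, -0, 1.354, -0.206], TCP at [0.26, -0.513, 0.231] pointing down, gripper open.
Joint ranges: [-2.99, 2.99], [-0.89, 2.07], [0.3, 2.58], [-1.14, 4.28], [0, 2.63], [-3.12, 3.12]. Speed limits (rad/s): [2.57, 2.57, 3.01, 3.14, 3.14, 3.14].

INTERFACE

Orientations are given as a unit quaternion [w, x, y, z].
In Python, from bench import ctrl gives the robot as it stands.
- The arm moves only by the tool carry_out, never from a script. Its argument "motion" is one flat list of numbers, 7 for each row, row after row: the turn, a rotation vector about the tool's x, y, z in degrees, then the shift along the tool's x, y, z in m, then the gripper's target within -1 to 1 (shut at 1, half-way at 0, fully open at -1). A call has 1 to 10 rows; each row shifts and turns the pose as measured when the row begins, along the tool's axes as they then stand; what a row does not reach is not made up. A row lasts 1/10 s, in which the tool goes at most 50 mm and 8.59 degrees, less where a joint would pass 70% of its speed; a pose out of reach is approached as far as the arm can. A call with a gripper value outside its range is refused whole. The fingers move at their own pace and stop on an object; the grip force is fixed at half the most. Time passes only in rows, so rows that do not move let the fingers close. It gives the time, the measured TCP pose, the force and the opening at its end, in the units of the state.
- ctrl.get_obs(): the state, without advancing time (a new reading comes with each control period).
- ctrl.camera(name): name is "scene" or "top" or "wrist"; returns the picture (384x512x3 uint8, blue, green, red); there is no depth.
- ctrl.camera_params(name): a dict with "mtx" (3x3 intrinsics, pixels), "pose" (4x4, takes a point from camera to world coordinates); the wrist camera has in their place "hand_eye" (4x4, takes a point from camera to tool coordinates, whose origin is the TCP and whose axes are the tool frame's). Camera axes: x right, y down, z forward; pixel columns grow to the right and rows downward; lengths in m; the calibration is good to about 2 mm. A picture is of the moment at which its call begins: read the wrist's pose just before it. camera_params takes no time and is no camera call.
- ctrl.hand_in(): hands the job in, once; it reports no verdict.
Trained networks look in the newest picture that a camera, given by its name, has taken for a name from the list of things; names that differ only in an ending like _2 or _b are one class to them, and where a whole thing is asked for, a point or a joint stands for the part that bears it (a point fixed in the world has none). Each returns a list of dicts, best first, with "conf" (0 to 1); they miss things now and then, are a little off and sometimes report something else, mostly with a low value. They report only what shows in the picture. A call takes as long as a camera call.
- ctrl.boxes_of(camera, thing): "point" ([x, y, z] in m, in the coordinates of the camera as it stood for that picture, good to about 4 mm: the middle of the surface that is visible of it).
- ctrl.trace(camera, thing): "pixels" (384x512 bool, what is visible of it).
- ctrl.landmark_of(camera, thing): "point" ([x, y, z] in m, in the coordinates of the camera as it stood for that picture, good to about 4 mm: a listed point, or the origin of a listed thing).
The state is a dict: "time_s": time; "q": joint angles; "dq": joint speeds; "joint_efforts": joint torques, N m; "eef_pos": TCP position; "eef_rot": TCP orientation; "wrist_force": force on the tool from outside, world axes, zero at the start; "torque": the same for the moment, N m; "opening": opening from 0.0 (shut) to 1.0 (fully open).
Only numpy, scipy, OpenCV 4.12 (cv2) and the standard library are available. Lean on these libraries where they do the work, as an engineer would, in place of code of your own. Each camera call takes 0.05 s, during which the arm holds its last target. There are 200 camera calls.

TASK

Prime the lubricator that has the yellow palm cap: press its spring plunger down to the bottom with the fingertips and let it spring back up, again and again, until its red indicator pin has popped fully out and the green band at its foot shows; then leave the plunger up. Do not touch the indicator pins, do not press the blue-capped lubricator, and leave everything else on the bench where it lies.

Things in the scene. Friction and masses are not known exactly. Their poses are not given: they have to be found in the camera images.
- oiler_yellow: Air-line lubricator with the yellow palm cap (the one to be primed), bolted down. Grey body 124 (x) x 62 (y) mm, flat top 110 mm high, on a 150 x 84 mm plate; amber reservoir on the +y side (to y = 80 mm, 96 mm high), brass nipple on the -y side (to -53 mm). Origin: underside centre, on the bench; x from plunger to pin, z up. Plunger axis at x = -34 mm, pin at x = +36 mm, both y = 0
- cap_yellow (a point): centre of the flat top of the yellow round palm cap (54 mm across, 16 mm thick) of that lubricator's plunger; 164 mm above the bench when the plunger is up, moves down with it
- plunger_yellow (a joint): travel of the yellow plunger, m: 0 = up, 0.024 = down at its hard stop. Spring 5 N at the top, 12 N at the bottom, plus 3 N while driving the pin; let go, it comes up by itself within 0.5 s. A stroke counts only if nearly full (over 20 mm) and if the plunger then comes all the way up; each full stroke ratchets the pin out by about 10 mm (the first by 1 to 13 mm)
- pintip_yellow (a point): tip of the indicator pin of the yellow lubricator: red, 10 mm diameter, standing out of a brass collar (22 mm across, top 116 mm above the bench), 70 mm from the plunger axis. Tip 118 mm above the bench when in, 168 mm when fully out; fully out, a green band at the foot of the pin shows above the collar
- pin_yellow (a joint): how far that indicator pin has come out, m: 0 = in, about 0.050 = fully out (pumping takes it no further). It stays where it is between strokes; it starts somewhere between 0 and 0.022
- oiler_blue: Air-line lubricator with the blue palm cap (the other one, to be left alone), bolted down. Grey body 124 (x) x 62 (y) mm, flat top 110 mm high, on a 150 x 84 mm plate; amber reservoir on the +y side (to y = 80 mm, 96 mm high), brass nipple on the -y side (to -53 mm). Origin: underside centre, on the bench; x from plunger to pin, z up. Plunger axis at x = -34 mm, pin at x = +36 mm, both y = 0
- cap_blue (a point): centre of the flat top of the blue round palm cap (54 mm across, 16 mm thick) of that lubricator's plunger; 164 mm above the bench when the plunger is up, moves down with it
- plunger_blue (a joint): travel of the blue plunger, m: 0 = up, 0.024 = down at its hard stop. Spring 5 N at the top, 12 N at the bottom, plus 3 N while driving the pin; let go, it comes up by itself within 0.5 s. A stroke counts only if nearly full (over 20 mm) and if the plunger then comes all the way up; each full stroke ratchets the pin out by about 10 mm (the first by 1 to 13 mm)
- pintip_blue (a point): tip of the indicator pin of the blue lubricator: red, 10 mm diameter, standing out of a brass collar (22 mm across, top 116 mm above the bench), 70 mm from the plunger axis. Tip 118 mm above the bench when in, 168 mm when fully out; fully out, a green band at the foot of the pin shows above the collar
- pin_blue (a joint): how far that indicator pin has come out, m: 0 = in, about 0.050 = fully out (pumping takes it no further). It stays where it is between strokes; it starts somewhere between 0 and 0.022
- air_hammer: loose pneumatic hammer lying on the bench, 325 mm long along its x (from -120 to +205 mm of its origin), 52 mm high, 1.4 kg; origin on the bench. Bystander
- oil_bottle: loose grey oil bottle with a red cap, 60 mm diameter, 170 mm high; origin: centre of its underside. Bystander
- grease_jar: loose orange grease jar, 72 mm diameter, 75 mm high; origin: centre of its underside. Bystander
- screwdriver: loose screwdriver with orange handle lying along its x, 170 mm long; origin under its middle. Bystander
- coupling: loose brass hose coupling standing upright, 28 mm diameter, 42 mm high; origin: centre of its underside. Bystander
- wrench: loose steel wrench lying along its x, 190 mm long; origin under its middle. Bystander
- mug: loose blue mug, 76 mm diameter, 85 mm high, handle on its +y side; origin: centre of its underside. Bystander

How it is judged:
On the way, in this order (a step that is already met when the one before it is completed fails the run):
1. the yellow plunger is pressed down (value of joint plunger_yellow above 0.018 m), for 0.05 s.
2. it is let up again (value of joint plunger_yellow below 0.004 m), for 0.05 s.
3. it is pressed down again (value of joint plunger_yellow above 0.018 m), for 0.05 s.
4. the yellow lubricator's pin is fully out and its plunger is up (value of joint pin_yellow above 0.046 m and value of joint plunger_yellow below 0.004 m), for 0.2 s.
At the end, for the whole second after the job is handed in: The yellow lubricator's indicator pin is out by more than 46 of its 50 mm, its plunger is up (within 4 mm), the blue plunger is up, and the loose things are at rest within 20 mm of where they lay (all of step 4 and value of joint plunger_blue below 0.004 m and linear speed of each of air_hammer, oil_bottle, grease_jar, screwdriver, coupling, wrench, mug below 0.02 m/s and distance of each of air_hammer, oil_bottle, grease_jar, screwdriver, coupling, wrench, mug from where it was at the start of the episode below 0.02 m); the robot touches nothing.
It fails at once if the blue-capped plunger is pressed (more than 4 mm) (value of joint plunger_blue above 0.004 m).
It fails at once if the yellow lubricator's indicator pin is touched (over 1 N) (contact force between any of the fingers, the arm and pin_yellow above 1 N).
It fails at once if the blue lubricator's indicator pin is touched (over 1 N) (contact force between any of the fingers, the arm and pin_blue above 1 N).
It fails at once if a loose thing on the bench is lifted or moved (more than 20 mm) (distance of any of air_hammer, oil_bottle, grease_jar, screwdriver, coupling, wrench, mug from where it was at the start of the episode above 0.02 m).
It also fails if it takes over 45 s, if anything falls off the work surface, if the arm or the gripper's body presses on something with over 40 N, if the wrist force passes 120 N, or if a joint passes its speed limit or range.

## Working session

There is one attempt and no reset: what is moved stays moved. The work goes in short steps, Python scripts to look and compute and a tool call to move; the robot and the scene stay as the last step left them, time stands still between calls to the robot, and variables do not carry over. Pictures are saved under pics/ and viewed, about 8 in all and at most 12, crops included, and the job is handed in when it is done.

Besides the shell and the picture viewer there is one more tool, called after ">>>" as name(argument=value, ...), one argument or row to a line, values as JSON. carry_out: Moves the arm, as the interface text tells. Its arguments: {"type":"object","properties":{"motion":{"type":"array"}},"required":["motion"]}

```bash
mkdir -p pics
cat > h.py <<'E'
from bench import ctrl
import numpy as np, cv2
from scipy.spatial.transform import Rotation as R
def T_tool():
    o=ctrl.get_obs(); q=o["eef_rot"]; T=np.eye(4)
    T[:3,:3]=R.from_quat([q[1],q[2],q[3],q[0]]).as_matrix(); T[:3,3]=o["eef_pos"]; return T
def snap(c,name=None):
    P=T_tool()@ctrl.camera_params(c)["hand_eye"] if c=="wrist" else np.array(ctrl.camera_params(c)["pose"])
    im=ctrl.camera(c)
    if name: cv2.imwrite("pics/"+name,im)
    return P,im
def find(c,P,thing,f=None,n=2):
    return [(round(d["conf"],2),np.round((P@np.r_[d["point"],1])[:3],4)) for d in (f or ctrl.landmark_of)(c,thing)[:n]]
E
python3 - <<'E'
from h import *
for c in("top","scene"):
    P,im=snap(c,c+"0.png")
    for t in("oiler_yellow","cap_yellow","pintip_yellow","cap_blue","pintip_blue","oil_bottle","mug","grease_jar"): print(c,t,find(c,P,t))
print(T_tool().round(3),ctrl.get_obs()["wrist_force"],ctrl.get_obs()["time_s"])
E
```

```text
top oiler_yellow [(0.91, array([ 5.769e-01,  2.106e-01, -3.000e-04]))]
top cap_yellow [(0.73, array([0.5389, 0.2192, 0.1598])), (0.5, array([ 0.5646,  0.4534, -0.0043]))]
top pintip_yellow []
top cap_blue [(0.66, array([ 0.4697, -0.2125,  0.1666]))]
top pintip_blue []
top oil_bottle [(0.73, array([ 0.5617,  0.4541, -0.0057]))]
top mug [(0.79, array([7.631e-01, 2.666e-01, 1.000e-04]))]
top grease_jar [(0.79, array([ 4.331e-01, -4.136e-01, -2.000e-04]))]
scene oiler_yellow [(0.9, array([ 0.5775,  0.2079, -0.0014]))]
scene cap_yellow [(0.73, array([0.5427, 0.2123, 0.1629]))]
scene pintip_yellow [(0.51, array([0.6095, 0.2052, 0.1254])), (0.27, array([ 0.5904, -0.0137,  0.0027]))]
scene cap_blue [(0.5, array([ 0.4692, -0.2183,  0.1616]))]
scene pintip_blue []
scene oil_bottle [(0.85, array([ 0.5656,  0.4567, -0.0007]))]
scene mug [(0.98, array([0.7691, 0.2667, 0.    ]))]
scene grease_jar [(0.91, array([ 0.4343, -0.4184, -0.0029])), (0.38, array([ 0.5045, -0.2033, -0.003 ]))]
[[-0.     0.452 -0.892  0.26 ]
 [ 0.    -0.892 -0.452 -0.513]
 [-1.    -0.    -0.     0.231]
 [ 0.     0.     0.     1.   ]] [-0.14329238  0.03756562  0.74931966] 0.9
```

```bash
python3 -c "
import cv2,numpy as np
cv2.imwrite('pics/a.png',cv2.resize(np.vstack([cv2.imread('pics/top0.png'),cv2.imread('pics/scene0.png')]),(400,600)))"
```

```text
(no output)
```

View pics/top0.png

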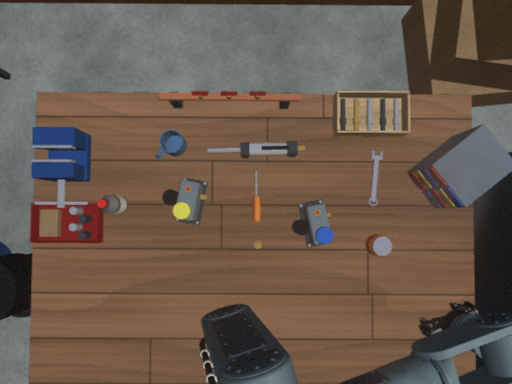

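View pics/scene0.png

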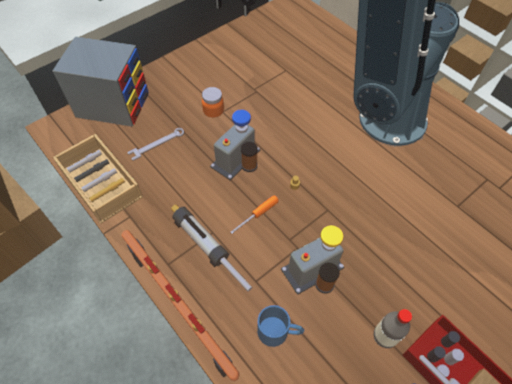

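The yellow cap is at top-image pixel (181,211), about world (0.541, 0.216). Its pin is at about (0.610, 0.205). The blue lubricator is at (0.47, -0.215). I'll travel high with the fingers shut.

>>> carry_out(
  motion=[0,0,0,-0.005,-0.033,-0.036,1,0,0,0,-0.005,-0.033,-0.036,1,0,0,0,-0.005,-0.033,-0.036,1,0,0,0,-0.005,-0.033,-0.036,1,0,0,0,-0.005,-0.033,-0.036,1,0,0,0,-0.005,-0.033,-0.036,1,0,0,0,-0.005,-0.033,-0.036,1,0,0,0,0,-0.033,-0.036,1,0,0,0,0,-0.033,-0.036,1,0,0,0,0,-0.033,-0.036,1],
)

```text
time_s: 1.9
eef_pos: [0.435, -0.0502, 0.2679]
eef_rot: [0.161, 0.691, 0.158, -0.687]
wrist_force: [0.4, -0.7, -0.5]
opening: 0.002
```

>>> carry_out(
  motion=[0,0,0,0,-0.033,-0.036,1,0,0,0,0,-0.033,-0.036,1,0,0,0,0,-0.033,-0.036,1,0,0,0,0,-0.033,-0.036,1,0,0,0,0,-0.033,-0.036,1,0,0,0,0,-0.02,-0.022,1,8,0,0,0,0,0,1,8,0,0,0,0,0,1,8,0,0,0,0,0,1,8,0,0,0,0,0,1],
)

```text
time_s: 2.9
eef_pos: [0.536, 0.2208, 0.2687]
eef_rot: [-0.038, 0.71, -0.04, -0.702]
wrist_force: [0.3, -0.1, 0.3]
opening: -0.004
```

Run:
```python
from h import *
for c in("wrist","scene"):
    P,im=snap(c,c+"1.png")
    for t in("cap_yellow","pintip_yellow","oiler_yellow"): print(c,t,find(c,P,t))
print(T_tool().round(3),ctrl.get_obs()["wrist_force"],ctrl.get_obs()["time_s"],ctrl.grip_depth)
```

```text
wrist cap_yellow []
wrist pintip_yellow [(0.42, array([0.6121, 0.2102, 0.1237]))]
wrist oiler_yellow [(0.75, array([ 0.5744,  0.2121, -0.0007]))]
scene cap_yellow [(0.79, array([0.5417, 0.2151, 0.1604]))]
scene pintip_yellow [(0.58, array([0.6154, 0.2057, 0.1279]))]
scene oiler_yellow [(0.66, array([5.785e-01, 2.082e-01, 3.000e-04])), (0.22, array([ 0.4368, -0.4153, -0.0035]))]
[[ 0.012 -0.103 -0.995  0.536]
 [-0.003 -0.995  0.103  0.22 ]
 [-1.     0.002 -0.012  0.269]
 [ 0.     0.     0.     1.   ]] [-0.30067105 -0.26559961 -0.29063668] 3.3 0.0187
```

View pics/wrist1.png

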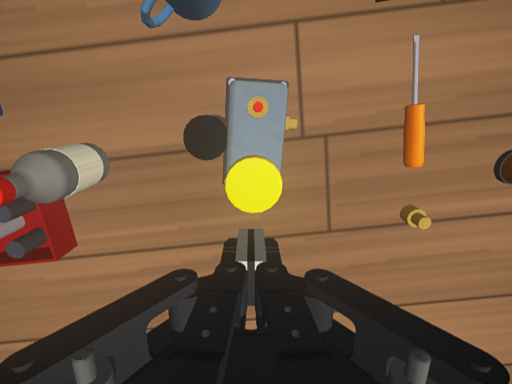

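The wrist view shows the cap at pixel (254,185), the pin at (258,107) beyond it, and the closed fingertips just in front. I'll check the cap position from that pixel.

Run:
```python
from h import *
P=T_tool()@ctrl.camera_params("wrist")["hand_eye"];K=np.array(ctrl.camera_params("wrist")["mtx"])
im=cv2.imread("pics/wrist1.png").astype(int);m=(im[...,0]<80)&(im[...,1]>180)&(im[...,2]>180)
v,u=np.nonzero(m);print(u.mean(),v.mean())
for (a,b),z in(((u.mean(),v.mean()),.164),((258,107),.125)):
    d=P[:3,:3]@np.linalg.inv(K)@[a,b,1];print((P[:3,3]+d*(z-P[2,3])/d[2]).round(4))
```

```text
253.4400162667751 184.82106547376983
[0.5428 0.2174 0.164 ]
[0.6102 0.2057 0.125 ]
```

>>> carry_out(
  motion=[0,0.7,0,0.03,0.004,-0.003,1,0,0,0,0.03,0,0,1,0,0,0,0.03,0,0,1,0,0,0,0.008,0,0,1,0,0,0,0.01,0,0,1,0,0,0,0.008,0,0,1],
)

```text
time_s: 3.9
eef_pos: [0.5447, 0.2158, 0.1547]
eef_rot: [-0.034, 0.718, -0.035, -0.695]
wrist_force: [-6.6, -1.0, 9.3]
opening: 0.002
```

>>> carry_out(
  motion=[0,0,0,0.008,0,0,1,0,0,0,0.006,0,0,1,0,0,0,0.005,0,0,1],
)

```text
time_s: 4.2
eef_pos: [0.5447, 0.2159, 0.1408]
eef_rot: [-0.033, 0.717, -0.034, -0.695]
wrist_force: [-9.5, -3.6, 13.9]
opening: 0.004
```

>>> carry_out(
  motion=[0,0,0,0.004,0,0,1,0,0,0,0.003,0,0,1,0,0,0,-0.02,0,0,1,0,-1.8,0,-0.02,0,0,1,0,0,0,0,0,0,1,0,0,0,0,0,0,1,0,0,0,0,0,0,1],
)

```text
time_s: 4.9
eef_pos: [0.5468, 0.2166, 0.1863]
eef_rot: [-0.033, 0.71, -0.033, -0.703]
wrist_force: [0.9, -0.2, 0.4]
opening: -0.001
```

Run:
```python
from h import *
for c in("scene","wrist"):
    P,im=snap(c,c+"2.png")
    for t in("cap_yellow","pintip_yellow"): print(c,t,find(c,P,t))
print(T_tool().round(3),ctrl.get_obs()["wrist_force"],ctrl.get_obs()["time_s"])
a=cv2.imread("pics/scene2.png")[210:310,260:360]
b=cv2.imread("pics/wrist2.png")
cv2.imwrite("pics/b.png",np.hstack([cv2.resize(a,(384,384),interpolation=cv2.INTER_CUBIC),b[:,120:]]))
```

```text
scene cap_yellow [(0.85, array([0.5437, 0.2121, 0.1622]))]
scene pintip_yellow [(0.45, array([0.613 , 0.2063, 0.136 ]))]
wrist cap_yellow [(0.91, array([0.5433, 0.2194, 0.1627]))]
wrist pintip_yellow [(0.56, array([0.6097, 0.2067, 0.134 ]))]
[[ 0.008 -0.092 -0.996  0.546]
 [-0.001 -0.996  0.092  0.217]
 [-1.    -0.    -0.008  0.186]
 [ 0.     0.     0.     1.   ]] [ 0.12797669  0.38120218 -1.49820513] 5.2
```

View pics/b.png

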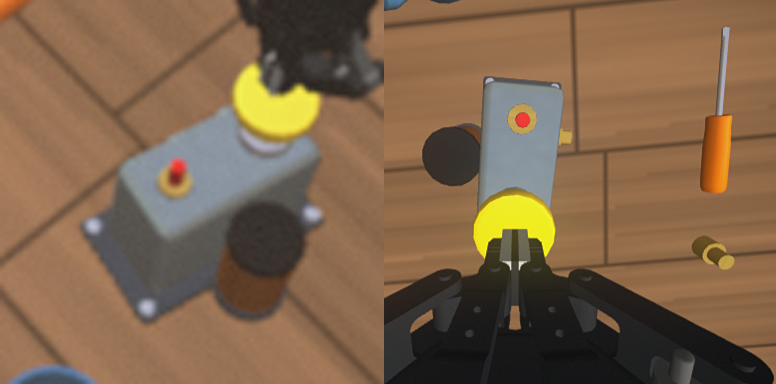

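The stroke counted: the pin tip went from about 0.125 to 0.135 and the plunger is back up. I'll repeat it, shifted slightly away from the pin.

>>> carry_out(
  motion=[0,0,0,0.012,0,0.006,1,0,0,0,0.012,0,0,1,0,0,0,0.012,0,0,1,0,0,0,0.008,0,0,1,0,0,0,0.005,0,0,1,0,0,0,0.004,0,0,1,0,0,0,0.003,0,0,1],
)

```text
time_s: 5.9
eef_pos: [0.541, 0.2175, 0.1399]
eef_rot: [-0.031, 0.71, -0.032, -0.702]
wrist_force: [-10.5, -3.5, 22.2]
opening: -0.003
```

>>> carry_out(
  motion=[0,0,0,-0.024,0,0,1,0,0,0,-0.022,0,0,1,0,0,0,0,0,0,1,0,0,0,0,0,0,1,0,0,0,0,0,0,1,0,0,0,0,0,0,1],
)

```text
time_s: 6.5
eef_pos: [0.5393, 0.2172, 0.1823]
eef_rot: [-0.031, 0.71, -0.033, -0.703]
wrist_force: [0.3, 0.2, -0.9]
opening: -0.004
```

The plunger bottomed at 22 N, and after release it read 0 N. Two more strokes.

>>> carry_out(
  motion=[0,0,0,0.012,0,0,1,0,0,0,0.012,0,0,1,0,0,0,0.01,0,0,1,0,0,0,0.007,0,0,1,0,0,0,0.005,0,0,1,0,0,0,0.004,0,0,1,0,0,0,0.003,0,0,1],
)

```text
time_s: 7.2
eef_pos: [0.5397, 0.2172, 0.1399]
eef_rot: [-0.029, 0.709, -0.033, -0.703]
wrist_force: [-10.5, -3.1, 22.1]
opening: 0.0
```

>>> carry_out(
  motion=[0,0,0,-0.024,0,0,1,0,0,0,-0.022,0,0,1,0,0,0,0,0,0,1,0,0,0,0,0,0,1,0,0,0,0,0,0,1,0,0,0,0,0,0,1],
)

```text
time_s: 7.8
eef_pos: [0.5375, 0.2168, 0.1808]
eef_rot: [-0.029, 0.708, -0.033, -0.705]
wrist_force: [0.2, 0.2, 0.2]
opening: -0.004
```

Run:
```python
from h import *
for c in("scene","wrist"):
    P,im=snap(c,c+"3.png")
    for t in("cap_yellow","pintip_yellow"): print(c,t,find(c,P,t))
print(ctrl.get_obs()["wrist_force"],ctrl.get_obs()["time_s"])
```

```text
scene cap_yellow [(0.64, array([0.5386, 0.2135, 0.1627]))]
scene pintip_yellow [(0.52, array([0.6122, 0.207 , 0.158 ]))]
wrist cap_yellow [(0.56, array([0.5409, 0.2178, 0.1622]))]
wrist pintip_yellow [(0.62, array([0.6105, 0.2087, 0.1533]))]
[-0.36141651 -0.29494794  0.07212653] 8.1
```

The tip is at about 0.155 and needs 0.168, so two more strokes.

>>> carry_out(
  motion=[0,0,0,0.012,0,-0.003,1,0,0,0,0.012,0,0,1,0,0,0,0.01,0,0,1,0,0,0,0.006,0,0,1,0,0,0,0.005,0,0,1,0,0,0,0.004,0,0,1,0,0,0,0.003,0,0,1],
)

```text
time_s: 8.8
eef_pos: [0.5433, 0.2169, 0.1399]
eef_rot: [-0.028, 0.71, -0.033, -0.703]
wrist_force: [-11.8, -3.0, 23.7]
opening: 0.001
```

>>> carry_out(
  motion=[0,0,0,-0.024,0,0,1,0,0,0,-0.022,0,0,1,0,0,0,0,0,0,1,0,0,0,0,0,0,1,0,0,0,0,0,0,1,0,0,0,0,0,0,1],
)

```text
time_s: 9.4
eef_pos: [0.542, 0.2167, 0.1827]
eef_rot: [-0.028, 0.709, -0.033, -0.704]
wrist_force: [0.2, 0.1, 0.2]
opening: -0.0
```

>>> carry_out(
  motion=[0,0,0,0.012,0,0,1,0,0,0,0.012,0,0,1,0,0,0,0.01,0,0,1,0,0,0,0.006,0,0,1,0,0,0,0.005,0,0,1,0,0,0,0.004,0,0,1,0,0,0,0.003,0,0,1],
)

```text
time_s: 10.1
eef_pos: [0.5424, 0.2167, 0.1399]
eef_rot: [-0.027, 0.709, -0.033, -0.704]
wrist_force: [-10.4, -3.1, 22.5]
opening: -0.0
```

>>> carry_out(
  motion=[0,0,0,-0.024,0,0,1,0,0,0,-0.025,0,0,1,0,0,0,-0.02,0,0,1,0,0,0,-0.02,0,0,1,0,0,0,-0.02,0,0,1,0,0,0,0,0,0,1,0,0,0,0,0,0,1],
)

```text
time_s: 10.8
eef_pos: [0.5402, 0.217, 0.2444]
eef_rot: [0.026, -0.706, 0.034, 0.706]
wrist_force: [0.1, -0.2, -0.6]
opening: -0.003
```

Run:
```python
from h import *
for c in("scene","wrist","top"):
    P,im=snap(c,c+"4.png")
    for t in("cap_yellow","pintip_yellow"): print(c,t,find(c,P,t))
print(ctrl.get_obs()["wrist_force"],ctrl.get_obs()["time_s"])
a=cv2.imread("pics/scene4.png")[210:310,260:360]
cv2.imwrite("pics/c.png",np.hstack([cv2.resize(a,(384,384),interpolation=cv2.INTER_CUBIC),cv2.imread("pics/wrist4.png")[:,120:]]))
```

```text
scene cap_yellow [(0.87, array([0.5446, 0.2155, 0.1598])), (0.32, array([ 0.7692,  0.2683, -0.0019]))]
scene pintip_yellow [(0.63, array([0.6119, 0.2059, 0.167 ]))]
wrist cap_yellow [(0.63, array([0.5393, 0.2196, 0.161 ]))]
wrist pintip_yellow [(0.63, array([0.6114, 0.2088, 0.1626]))]
top cap_yellow [(0.56, array([0.5393, 0.2196, 0.1638]))]
top pintip_yellow []
[0.51433143 0.42544204 0.10812829] 11.25
```

View pics/c.png

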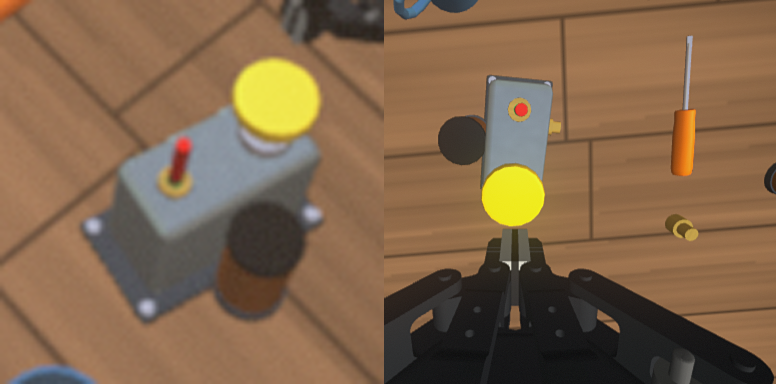

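The pin is nearly or fully out and the foot looks dark green. An extra stroke can't overdrive the pin, so I'll do one more to be sure.

>>> carry_out(
  motion=[0,0,0,0.025,0,0,1,0,0,0,0.025,0,0,1,0,0,0,0.02,0,0,1,0,0,0,0.012,0,0,1,0,0,0,0.01,0,0,1,0,0,0,0.006,0,0,1,0,0,0,0.004,0,0,1,0,0,0,0.003,0,0,1],
)

```text
time_s: 12.05
eef_pos: [0.5433, 0.2168, 0.1436]
eef_rot: [-0.026, 0.709, -0.033, -0.704]
wrist_force: [-4.9, -1.3, 9.9]
opening: 0.0
```

>>> carry_out(
  motion=[0,0,0,-0.024,0,0,1,0,0,0,-0.025,0,0,1,0,0,0,-0.02,0,0,1,0,0,0,-0.02,0,0,1,0,0,0,-0.02,0,0,1,0,0,0,0,0,0,1,0,0,0,0,0,0,1],
)

```text
time_s: 12.75
eef_pos: [0.5449, 0.2182, 0.2595]
eef_rot: [-0.027, 0.712, -0.033, -0.701]
wrist_force: [1.3, -0.1, 0.0]
opening: -0.001
```

Run:
```python
from h import *
for c in("scene","wrist"):
    P,im=snap(c,c+"5.png")
    for t in("cap_yellow","pintip_yellow"): print(c,t,find(c,P,t))
print(ctrl.get_obs()["wrist_force"],ctrl.get_obs()["time_s"])
for k in (0,3,4,5):
    a=cv2.imread(f"pics/scene{k}.png").astype(int)[235:275,290:330]
    print(k,((a[...,1]>a[...,2]+12)&(a[...,1]>a[...,0]+5)).sum())
a=cv2.imread("pics/scene5.png")[235:265,292:322]
cv2.imwrite("pics/d.png",cv2.resize(a,(400,400),interpolation=cv2.INTER_NEAREST))
```

```text
scene cap_yellow [(0.89, array([0.5422, 0.2132, 0.1654]))]
scene pintip_yellow [(0.37, array([0.6119, 0.209 , 0.1678]))]
wrist cap_yellow [(0.61, array([0.5392, 0.2178, 0.1624])), (0.22, array([ 0.5628,  0.4581, -0.0038]))]
wrist pintip_yellow [(0.72, array([0.6105, 0.2117, 0.1626]))]
[ 0.01073638 -0.24309843 -0.36101607] 13.05
0 0
3 0
4 0
5 0
```

View pics/d.png

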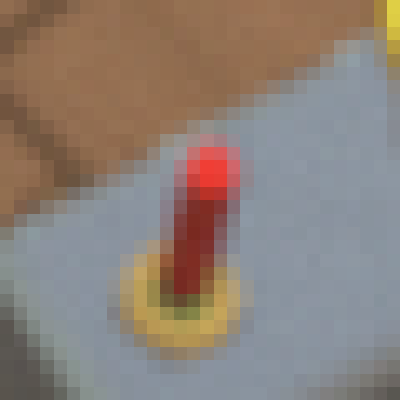

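View pics/scene5.png

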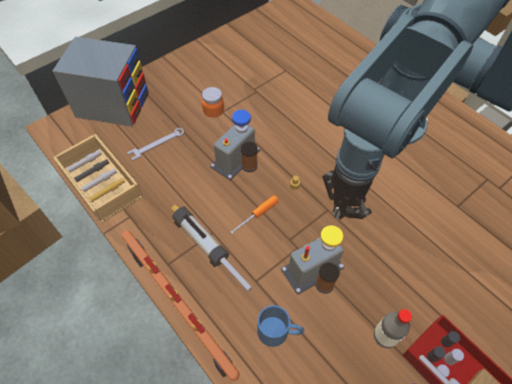

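The last press stopped about 4 mm short (0.1436), so it may not have counted. I'll do one more full stroke and measure the tip in pixels.

>>> carry_out(
  motion=[0,0,0,0.04,0,0.003,1,0,0,0,0.03,0,0,1,0,0,0,0.015,0,0,1,0,0,0,0.012,0,0,1,0,0,0,0.01,0,0,1,0,0,0,0.006,0,0,1,0,0,0,0.005,0,0,1,0,0,0,0.004,0,0,1,0,0,0,0.004,0,0,1],
)

```text
time_s: 13.95
eef_pos: [0.5441, 0.2179, 0.1399]
eef_rot: [-0.026, 0.711, -0.032, -0.702]
wrist_force: [-16.3, -3.9, 28.7]
opening: 0.001
```

>>> carry_out(
  motion=[0,0,0,-0.024,0,0,1,0,0,0,-0.025,0,0,1,0,0,0,-0.02,0,0,1,0,0,0,-0.02,0,0,1,0,0,0,-0.02,0,0,1,0,0,0,0,0,0,1,0,0,0,0,0,0,1],
)

```text
time_s: 14.65
eef_pos: [0.5446, 0.2191, 0.2561]
eef_rot: [-0.026, 0.714, -0.032, -0.699]
wrist_force: [-0.0, 0.2, -0.4]
opening: 0.0
```

Run:
```python
from h import *
P,im=snap("scene","scene6.png")
for t in("cap_yellow","pintip_yellow","cap_blue"): print(t,find("scene",P,t))
K=np.array(ctrl.camera_params("scene")["mtx"]);C=np.linalg.inv(P)
for z in(.118,.138,.158,.163,.168):
    p=K@(C@[.611,.207,z,1])[:3];print(z,(p[:2]/p[2]).round(1))
for k in range(7):
    if k==0 or k>1:
        a=cv2.imread(f"pics/scene{k}.png").astype(int)[235:275,290:325]
        w=np.clip(a[...,2]-a[...,1]-130,0,None);v,u=np.indices(w.shape)
        print(k,(w*u).sum()/w.sum()+290,(w*v).sum()/w.sum()+235)
d=np.abs(cv2.imread("pics/scene0.png").astype(int)-im).max(2)>40
n,_,s,c=cv2.connectedComponentsWithStats(d.astype(np.uint8));print(s[1:][s[1:,4]>8])
print(ctrl.get_obs()["wrist_force"],ctrl.get_obs()["time_s"])
```

```text
cap_yellow [(0.66, array([0.5414, 0.2161, 0.1628]))]
pintip_yellow [(0.6, array([0.6114, 0.208 , 0.1693]))]
cap_blue [(0.59, array([ 0.4688, -0.2177,  0.1625]))]
0.118 [306.3 256.7]
0.138 [307.2 253.2]
0.158 [308.1 249.6]
0.163 [308.3 248.6]
0.168 [308.6 247.7]
0 305.53370786516854 254.3932584269663
2 305.86995515695065 252.90134529147983
3 306.7644230769231 249.47115384615384
4 307.3557692307692 247.50480769230768
5 307.35820895522386 247.4825870646766
6 307.36633663366337 247.4950495049505
[[  323     0   189   220 16095]
 [  449    13     4     3     9]
 [  418    39    18    18   132]
 [  417    74     5     4    15]
 [  412    81     9    14    64]
 [  304   246     6    11    44]]
[-0.40184373 -0.18312149  0.3082548 ] 14.85
```

The tip pixel hasn't moved over the last three pictures (row 247.5, where 247.7 is predicted for 0.168), so the pin is fully out. Between the first and last scene pictures, only the robot and the pin changed. Handing in.

```bash
python3 -c "
from bench import ctrl
print(ctrl.hand_in())"
```

```text
the job is handed in; nothing more can be done
None
```

I primed the yellow lubricator and handed the job in at about 15 s of the 45 s allowed. I pressed its plunger seven times with the shut fingertips, letting it spring all the way up after each press. Then I pulled the tool clear of the cap.

**Last checks:**
- **Pin:** its tip measured about 0.168 m above the bench. It did not move over the last three pictures, including after one more full stroke, so it is at its limit.
- **Plungers:** the yellow and blue caps both read about 0.163 m, which is up.
- **Tool:** the wrist force was about 0 N.
- **Scene:** comparing the first and last scene pictures showed changes only at the robot and the yellow pin. Nothing else moved in view.

**Doubtful:**
- **Green band:** it shows only faintly, as a few dark greenish pixels at the pin's foot, and my colour test for green found none. I relied on the tip position instead.
- **Sixth press:** it stopped about 4 mm short of the bottom, which is why I made a seventh.
- **Wrist camera:** it put the pin tip about 5 mm lower than the scene camera did (0.163 m in its last reading).

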